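Clamp a steel tube in the V seats of a grinding fixture

ROBOT

A 7-joint arm with a two-finger parallel gripper is mounted at the origin on the work surface. World frame = base frame: x ahead of the robot, y to its left, z up, the work surface at z = 0. Lengths are in mm, angles in rad, forces in N, time in s.
With the tool pointing down it reaches from about 400 to 900 mm from the base axis. Payload 5.6 kg.
Tool frame: the origin (TCP) lies midway between the tips of the shut fingers; the grasp point (between the pads) lies 19 mm behind it; x points along the fingers, y is the direction in which the jaws open and shut, and the axes are right-handed (so a half turn about x gives the same grasp; the last joint's range is limited). The gripper opens to 92 mm and grips with 3 to 60 N. Pads are 20 mm wide; open, the fingers measure 128 mm over their backs; the gripper's body (75 mm by 189 mm) begins 69 mm behind the grasp point.
Start: joints at [1.193, 0.468, -0.012, 1.603, 0.006, 1.071, -0.056], TCP at [213.535, -613.932, 182.292] pointing down, gripper open.
Joint ranges: [-2.53, 2.53], [-0.31, 2.02], [-1.57, 1.55], [0.28, 2.44], [-1.29, 4.43], [0.15, 1.84], [-2.92, 2.92]. Speed limits (rad/s): [2.57, 2.57, 3.14, 3.14, 3.14, 3.14, 3.14].

INTERFACE

Orientations are given as a rotation vector (axis times angle).
In Python, from cell import robot, grip, kin, viewer gives the robot as it stands. Calls block until the motion is done:
- robot.movep(position, orientation): joint-space move of the TCP to a pose.
- robot.servo_line(position, feed=150, rotation=None): straight line of the TCP; rotation=None keeps the orientation; feed is the mean speed in mm/s.
- robot.goto_joints(angles): joint-space move.
- grip(opening, newtons=None): opening from 0.0 (shut) to 1.0 (fully open); newtons is the grip in N (None keeps the last); returns when the fingers have stopped.
- robot.hold(seconds).
- kin.ik(position, orientation): joint angles nearest the present ones, or None.
- robot.observe(): the state.
- viewer.read_camera(name): name is "scene" or "side" or "wrist"; returns the picture (384x512x3 uint8, red, green, blue); there is no depth.
- viewer.camera_info(name): a dict with "camera_matrix" (3x3 intrinsics, pixels), "R" (3x3) and "t" (3): a world point X has camera coordinates R X + t. Camera axes: x right, y down, z forward; pixel columns grow to the right and rows downward; lengths in mm; the calibration is good to about 2 mm. A picture is of the moment at which its call begins: read the wrist's pose just before it. camera_info takes no time and is no camera call; for the wrist camera it gives the pose at the moment of the call.
A pose or a line that the arm cannot do raises robot.IKError and nothing moves.
- robot.job_done(): hands the job in, once; it reports no verdict.
Trained networks look in the newest picture that a camera, given by its name, has taken for a name from the list of things; names that differ only in an ending like _2 or _b are one class to them, and where a whole thing is asked for, a point or a joint stands for the part that bears it (a point fixed in the world has none). Each returns a list of dicts, best first, with "confidence" (0 to 1); they miss things now and then, are a little off and sometimes report something else, mostly with a low value. They report only what shows in the picture. A call takes as long as a camera call.
- viewer.silhouettes(name, camera): "mask" (384x512 bool, what is visible of it).
- viewer.pinpoint(name, camera): "at" ([x, y, z] in mm, in the coordinates of the camera as it stood for that picture, good to about 4 mm: a listed point, or the origin of a listed thing).
The state is a dict: "t": time; "joints": joint angles; "joint_velocities": joint speeds; "joint_torque": joint torques, N m; "tcp_pos": TCP position; "tcp_rot": TCP orientation; "contact_force": force on the tool from outside, world axes, zero at the start; "wrist_torque": the same for the moment, N m; "grip_width": opening from 0.0 (shut) to 1.0 (fully open).
Only numpy, scipy, OpenCV 4.12 (cv2) and the standard library are available. Lean on these libraries where they do the work, as an engineer would, in place of code of your own. Each camera call takes 0.05 s, during which the arm holds its last target. There are 200 camera calls.

TASK

Set up the long round tube for grinding: lift the fixture's sprung clamp bar and turn it aside, lay the tube from the stock rack in the two V seats and slide it up against the end stop, then swing the bar back over the tube and let it down so that its pad holds the tube. Lay the tube down rather than dropping it, and leave the other stock and the tools where they are.

Things in the scene. Friction and masses are not known exactly. Their poses are not given: they have to be found in the camera images.
- fixture: Plain steel tube fixture bolted to the bench: base plate 250 x 185 x 12 mm (x -120 to 130, y -55 to 130 mm), two V seats, end stop, clamp housing. Origin on the bench under the middle of the tube's line; x along that line towards the stop, y across towards the clamp housing, z up. A tube seated against the stop has its near end at x = -90 mm, its middle at x = +5 mm.
- seat (a point): Point on a seated tube's axis midway between the V seats (fixture x = 0, y = 0, z = 75 mm). The seats are two 30 mm long pieces of angle iron, open upwards at 90 degrees, covering x = -80 to -50 and 50 to 80 mm, with free space between them; their wings reach y = +-28 mm and z = 72 mm.
- stop_face (a point): Where the tube's axis meets the end stop's face (fixture x = +100 mm, z = 75 mm). The stop is an upright plate 10 mm thick, 60 mm wide, top at z = 95 mm; the tube's end goes flat against it.
- clamp_axis (a point): Point on the clamp's upright axis (fixture x = 0, y = +100 mm, z = 60 mm), 25 mm below its crown, a rim 44 mm across with one slot. A cross pin sits in the slot while the bar is closed: it cannot turn until lifted 25 mm. Turned out of the slot, the pin rides on the crown and the bar stays up by itself; turned back, the pin drops in and the spring draws the bar down, damped, within half a second.
- clamp_knob (a point): Middle of the upright round grip on the clamp bar, 100 mm from the clamp axis, above the pad; 134 mm above the bench with the bar fully down. Its stem is 22 mm across and 40 mm tall (20 mm above and below this point), with a cap 34 mm across, 12 mm thick on top; below is the flat bar, 25 mm wide, 12 mm thick. Moves with the bar.
- clamp_pad (a point): Centre of the underside of the bar's round pad (24 mm across, 12 mm high, under the grip). Bar fully down on an empty fixture: 88 mm above the bench, which is 7 mm below the top of a seated tube; held up on the crown: 113 mm.
- clamp_lift (a joint): Height of the bar in m: 0 fully down (empty), about 0.006 when the pad rests on a seated tube, 0.025 when the pin rides on the crown, 0.036 at the top. Spring and weight pull it down with 9 N at the bottom to 12 N at the top (plus damping of 60 N s/m).
- clamp_turn (a joint): Turn of the bar in rad: 0 closed, the bar across the tube (pointing to fixture -y from the clamp axis); grows clockwise seen from above, so at 1.57 the bar points to fixture -x, beside the tube's place; stop at 1.9. Turns easily (about 1 N at the knob).
- rack: Stock rack fixed to the bench: two pale timber bearers 32 mm wide, 235 mm long, 40 mm high at rack x = -62 and +62 mm, two low slats at y = +-100 mm, free space between. Three places 80 mm apart (rack y = -80, 0, +80 mm) for stock lying along rack x, each between steel pins 22 mm tall, 53 mm apart. Origin on the bench in the middle; z up.
- tube: The long round tube: plain steel with flat closed ends, 40 mm across, 190 mm long, about 0.4 kg. Origin at its middle, on its axis; x along the tube (either way round is the same). It starts in one of the rack's three places, axis 60 mm above the bench.
- short_tube: Another round tube, same 40 mm diameter but only 130 mm long, also on the rack; stays there. Origin at its middle; x along it.
- square_tube: Square tube 40 x 40 mm, 190 mm long, also on the rack; stays there. Origin at its middle; x along it.
- hammer: Hammer, 280 mm long, lying farther left of the fixture; stays where it is. Origin under its middle.
- wire_brush: Wire brush with a wooden back, about 215 mm long and 32 mm high, lying left of the fixture; stays where it is. Origin under its middle.
- try_square: Steel try square, stock 110 mm, blade 150 mm, 18 mm high, lying beyond the rack; stays where it is. Origin under the middle of its stock.
- grinder: Angle grinder lying disc up right of the rack, about 350 mm long, 95 mm high; stays where it is. Origin under its gear head's rear.

How it is judged (in metres and radians):
On the way, in this order (a step that is already met when the one before it is completed fails the run):
1. the bar is lifted and turned aside, at least 1.0 rad (value of joint clamp_turn above 1 rad and value of joint clamp_lift above 0.015 m), for 0.2 s.
2. the tube lies in both V seats, its end within 3 mm of the stop, while the bar is still aside (value of joint clamp_turn above 0.6 rad and x of tube in the frame of fixture between 0.002 and 0.008 m and y of tube in the frame of fixture between -0.005 and 0.005 m and z of tube in the frame of fixture between 0.07 and 0.08 m and angle between the x axis of tube and the x axis of fixture, either way round below 0.06 rad), for 0.2 s.
At the end, for the whole second after the job is handed in: The long round tube lies at rest in both V seats (its middle within 5 mm of the seated line across and in height, within 0.06 rad), its end within 3 mm of the end stop; the bar is across it (turn under 0.12 rad) and down on it (lift 3 to 11 mm, about 6 mm when the pad rests on the tube) (x of tube in the frame of fixture between 0.002 and 0.008 m and y of tube in the frame of fixture between -0.005 and 0.005 m and z of tube in the frame of fixture between 0.07 and 0.08 m and angle between the x axis of tube and the x axis of fixture, either way round below 0.06 rad and value of joint clamp_turn below 0.12 rad and value of joint clamp_lift between 0.003 and 0.011 m and linear speed of tube below 0.02 m/s); the robot touches nothing.
It fails at once if the tube is dropped (faster than 0.7 m/s, out of the fingers) (linear speed of tube above 0.7 m/s and contact force between the fingers and tube below 0.5 N).
It fails at once if the other stock, the hammer, brush, square or grinder is moved more than 40 mm (distance of any of short_tube, square_tube, hammer, wire_brush, try_square, grinder from where it was at the start of the episode above 0.04 m).
It also fails if it takes over 72 s, if anything falls off the work surface, if the arm or the gripper's body presses on something with over 40 N, if the wrist force passes 120 N, or if a joint passes its speed limit or range.

## Working session

There is one attempt and no reset: what is moved stays moved. The work goes in short steps, each a Python script; the robot and the scene stay as the last script left them, time stands still between calls to the robot, and variables do not carry over. Pictures are saved under pics/ and viewed, about 8 in all and at most 12, crops included, and the job is handed in when it is done.

```bash
ls; mkdir -p pics
cat > h.py <<'E'
import numpy as np, cv2
from scipy.spatial.transform import Rotation as R
from cell import robot, grip, kin, viewer
def look(cam,names,save=None):
    ci=viewer.camera_info(cam); im=viewer.read_camera(cam)
    if save: cv2.imwrite('pics/'+save,cv2.cvtColor(im,cv2.COLOR_RGB2BGR))
    out={}
    for n in names:
        for d in viewer.pinpoint(n,cam)[:2]:
            w=np.array(ci['R']).T@(np.array(d['at'])-np.array(ci['t']))
            out.setdefault(n,[]).append(w); print(cam,n,w.round(1),round(d['confidence'],2))
    return im,ci,out
E
python3 - <<'E'
from h import *
s=robot.observe();print(s)
N=['fixture','seat','stop_face','clamp_axis','clamp_knob','clamp_pad','rack','tube','short_tube','square_tube']
a,_,_=look('scene',N)
b,_,_=look('side',N)
c=viewer.read_camera('wrist')
cv2.imwrite('pics/a.png',cv2.cvtColor(np.vstack([a,b])[:,:,:],cv2.COLOR_RGB2BGR)) 
im=np.hstack([a,b]);im=cv2.resize(im,(800,300));cv2.imwrite('pics/a.png',cv2.cvtColor(im,cv2.COLOR_RGB2BGR))
print(robot.observe()['t'])
E
```

```text
pics
{'t': 0.0, 'joints': array([ 1.19302538,  0.46835174, -0.01162293,  1.60363466,  0.00601093,
        1.07138913, -0.05630241]), 'joint_velocities': array([ 0.00047179, -0.00011176,  0.00116173, -0.00188447, -0.00011873,
        0.00042663,  0.00055435]), 'joint_torque': array([-9.24363894e-05, -5.20571709e+01, -1.32104050e-02, -2.43750215e+01,
       -5.69121586e-02,  1.72812754e-02,  1.56205278e-04]), 'tcp_pos': array([ 213.28606852, -613.32887292,  181.35234688]), 'tcp_rot': array([ 2.04024156,  0.34651733, -2.0410946 ]), 'contact_force': array([-1.01635606, -0.27519923,  0.24637463]), 'wrist_torque': array([-0.00127701,  0.04819549, -0.00233286]), 'grip_width': 1.0013053992708996}
scene fixture [604.4 128.   -2.5] 0.82
scene fixture [611.  135.8  75.2] 0.16
scene seat [607.3 135.7  77.6] 0.61
scene stop_face [709.4 123.8  79.1] 0.85
scene clamp_axis [516.4 427.7  -2.9] 0.68
scene clamp_axis [614.9 226.4  61.8] 0.65
scene clamp_knob [603.6 130.  134.1] 0.73
scene clamp_knob [ 518.5 -243.7   59. ] 0.32
scene clamp_pad [606.3 124.6  89. ] 0.63
scene rack [ 522.  -238.5   -2.2] 0.56
scene rack [606.6 130.5  85. ] 0.32
scene tube [ 534.4 -318.2   60. ] 0.55
scene short_tube [ 505.  -164.2   61.2] 0.95
scene square_tube [ 516.3 -243.8   58. ] 0.8
side fixture [ 6.067e+02  1.338e+02 -3.000e-01] 0.68
side seat [605.2 130.6  70.4] 0.69
side stop_face [699.9 126.3  75.9] 0.97
side clamp_axis [612.6 229.3  59.7] 0.69
side clamp_knob [603.5 133.  138.2] 0.87
side clamp_pad [603.1 131.8  88.1] 0.85
side clamp_pad [ 4.573e+02  3.604e+02 -2.000e-01] 0.41
side tube [ 536.7 -319.    61. ] 0.65
side tube [ 518.5 -244.4    2.1] 0.23
side short_tube [ 506.1 -163.8   59.8] 0.86
side square_tube [ 516.7 -242.3   61.3] 0.98
1.15
```

View pics/a.png

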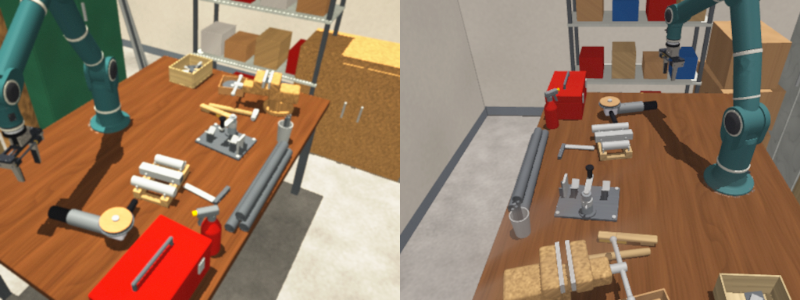

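The pictures show the fixture centre right of the scene view with its bar closed. The rack holds short, square and long stock in that order, with the long tube at y≈-319. Next I check reachability and take a close look at the fixture.

```bash
cat >> h.py <<'E'
def tool(a,tilt=0,ax=(1,0,0)):
    """tool down, jaws along yaw a; tilt about world axis ax"""
    x=np.array([0,0,-1.]);y=np.array([np.cos(a),np.sin(a),0])
    M=np.column_stack([x,y,np.cross(x,y)])
    return (R.from_rotvec(tilt*np.array(ax))*R.from_matrix(M)).as_rotvec()
E
python3 - <<'E'
from h import *
O=np.array([606,131.5]);f=-.075
F=lambda x,y:O+R.from_euler('z',f).as_matrix()[:2,:2]@[x,y]
print('start y',R.from_rotvec(robot.observe()['tcp_rot']).as_matrix()[:,1])
for k in (0,np.pi):
  for th in np.linspace(0,1.6,5):
    p=F(-100*np.sin(th),100-100*np.cos(th))
    q=kin.ik([*p,145],tool(f-th+k)); print(k,th,p.round(),None if q is None else np.round(q,2))
for k in (np.pi/2,-np.pi/2):
    for t in (0,.2,.35):
      q=kin.ik([*F(5,0),60],tool(f+k,t,(1,0,0))); print('place',k,t,None if q is None else np.round(q,2))
    q=kin.ik([535,-318,42],tool(.14+k)); print('pick',k,None if q is None else np.round(q,2))
robot.movep([*F(-40,-10),330],tool(f))
look('wrist',['fixture','seat','stop_face','clamp_axis','clamp_knob','clamp_pad'],'b.png')
print(robot.observe()['t'],robot.observe()['joints'])
E
```

```text
start y [ 3.28493718e-01 -9.44506155e-01  7.35563816e-06]
0 0.0 [606. 132.] [ 0.28  0.59 -0.77  1.68  0.46  1.06 -0.71]
0 0.4 [568. 142.] [ 0.34  0.57 -0.87  1.76  0.5   1.05 -1.19]
0 0.8 [537. 167.] [ 0.34  0.56 -0.94  1.81  0.51  1.04 -1.67]
0 1.2000000000000002 [518. 202.] [ 0.21  0.5  -0.83  1.83  0.43  1.   -2.07]
0 1.6 [514. 242.] [ 0.16  0.54 -0.88  1.8   0.48  1.03 -2.57]
3.141592653589793 0.0 [606. 132.] [ 0.55  0.91 -1.33  1.66  0.91  1.32  2.12]
3.141592653589793 0.4 [568. 142.] [ 0.56  0.85 -1.32  1.75  0.87  1.27  1.68]
3.141592653589793 0.8 [537. 167.] [ 0.53  0.8  -1.32  1.8   0.83  1.23  1.23]
3.141592653589793 1.2000000000000002 [518. 202.] [ 0.38  0.64 -1.12  1.82  0.65  1.1   0.89]
3.141592653589793 1.6 [514. 242.] [ 0.29  0.65 -1.09  1.79  0.64  1.11  0.44]
place 1.5707963267948966 0 [ 0.3   0.73 -0.8   1.72  0.62  0.97  0.75]
place 1.5707963267948966 0.2 [ 0.36  0.69 -0.71  1.75  0.33  0.81  1.06]
place 1.5707963267948966 0.35 [ 0.43  0.7  -0.68  1.77  0.1   0.75  1.3 ]
pick 1.5707963267948966 [ 0.95  0.7  -0.65  1.74  0.53  0.89  1.78]
place -1.5707963267948966 0 [ 0.08  0.62 -0.47  1.73  0.35  0.87 -2.19]
place -1.5707963267948966 0.2 [ 0.13  0.6  -0.38  1.77  0.02  0.77 -1.85]
place -1.5707963267948966 0.35 [ 0.2   0.61 -0.36  1.78 -0.21  0.75 -1.59]
pick -1.5707963267948966 [ 0.55  0.59 -0.09  1.77  0.07  0.79 -1.  ]
wrist fixture [ 6.060e+02  1.329e+02 -5.000e-01] 0.71
wrist seat [611.7 132.7  76.5] 0.87
wrist seat [ 508.2 -164.9   60. ] 0.4
wrist clamp_knob [607.  133.2 139. ] 0.78
wrist clamp_pad [609.  131.   92.7] 0.9
wrist clamp_pad [607.6 133.4 136.9] 0.51
4.4167 [ 0.35597739  0.34880308 -0.82077241  1.5527557   0.25900697  1.35315908
 -0.56619851]
```

View pics/b.png

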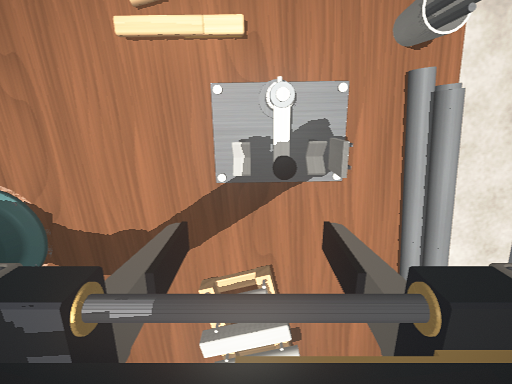

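The wrist view shows the base plate with corners near (211,83), (349,81), (352,180) and (214,184). The hub is at (282,95) and the black knob cap at (285,167). I fit the fixture pose from the corners.

```bash
cat >> h.py <<'E'
def back(ci,px,z):
    d=np.array(ci['R']).T@np.linalg.inv(ci['camera_matrix'])@[px[0],px[1],1]
    c=-np.array(ci['R']).T@np.array(ci['t']); return c+d*(z-c[2])/d[2]
E
python3 - <<'E'
from h import *
ci=viewer.camera_info('wrist'); print('cam',(-np.array(ci['R']).T@np.array(ci['t'])).round())
C=[(211,83),(349,81),(352,180),(214,184)];M=np.array([(-120,130),(130,130),(130,-55),(-120,-55)],float)
W=np.array([back(ci,p,12)[:2] for p in C]);print(W.round(1))
a=M-M.mean(0);b=W-W.mean(0)
f=np.arctan2((a[:,0]*b[:,1]-a[:,1]*b[:,0]).sum(),(a*b).sum());print('yaw',f)
Rm=R.from_euler('z',f).as_matrix()[:2,:2];print('O',W.mean(0)-Rm@M.mean(0), 'scale',np.linalg.norm(b)/np.linalg.norm(a))
print('knob',back(ci,(285,167),166).round(1),'hub',back(ci,(282,95),130).round(1))
im=cv2.imread('pics/b.png')[60:200,190:370];cv2.imwrite('pics/b2.png',cv2.resize(im,None,fx=4,fy=4,interpolation=cv2.INTER_CUBIC))
E
```

```text
cam [572. 201. 532.]
[[497.8 267.2]
 [744.8 252.1]
 [754.3  69.3]
 [481.6  81.5]]
yaw -0.040697311167953554
O [613.089102   130.23296664] scale 1.0259232333051653
knob [608.4 133.4 166. ] hub [612.3 229.1 130. ]
```

View pics/b2.png

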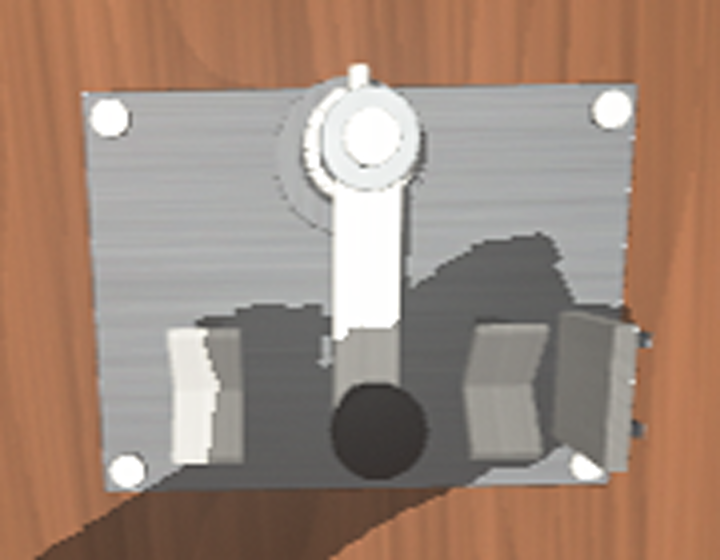

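Run:
```python
from h import *
ci=viewer.camera_info('wrist')
g=lambda p:(190+(p[0]-1.5)/4,60+(p[1]-1.5)/4)
C=[g(p) for p in((82,93),(636,84),(607,485),(106,490))];M=np.array([(-120,130),(130,130),(130,-55),(-120,-55)],float)
W=np.array([back(ci,p,12)[:2] for p in C]);print(W.round(1))
a=M-M.mean(0);b=W-W.mean(0)
f=np.arctan2((a[:,0]*b[:,1]-a[:,1]*b[:,0]).sum(),(a*b).sum());print('yaw',f)
Rm=R.from_euler('z',f).as_matrix()[:2,:2];print('O',W.mean(0)-Rm@M.mean(0), 'scale',np.linalg.norm(b)/np.linalg.norm(a))
print('knob',back(ci,g((379,431)),166).round(1),'hub',back(ci,g((372,138)),148).round(1))
v1=back(ci,g((207,387)),47);v2=back(ci,g((506,384)),47);print('valley',v1.round(1),v2.round(1),np.arctan2(*(v2-v1)[[1,0]]))
```

```text
[[496.3 267.5]
 [744.1 252.7]
 [733.4  69.1]
 [486.2  85. ]]
yaw -0.05997664604727466
O [607.75071602 131.43169907] scale 0.9916070226673579
knob [607.5 132.9 166. ] hub [611.4 228.9 148. ]
valley [542.7 136.6  47. ] [676.8 128.   47. ] -0.0644773546442204
```

```bash
cat >> h.py <<'E'
f=-.062;O=np.array([607.3,132.2])
RF=R.from_euler('z',f).as_matrix()[:2,:2]
F=lambda x,y:O+RF@[x,y]
K=lambda th,r=100:F(-r*np.sin(th),100-r*np.cos(th))
def st(m=''):
    s=robot.observe();print(m,round(s['t'],2),s['tcp_pos'].round(1),'F',s['contact_force'].round(1),'w',round(s['grip_width'],3))
E
python3 - <<'E'
from h import *
robot.movep([*K(0),190],tool(f))
robot.servo_line([*K(0),120],feed=120); st('down')
grip(0,30); st('gripped')
robot.servo_line([*K(0),150],feed=60); st('lift')
for th in np.linspace(0,1.55,11)[1:]:
    robot.servo_line([*K(th),150],feed=120,rotation=tool(f-th))
st('turned')
robot.servo_line([*K(1.55),145.5],feed=60); st('low')
look('side',['clamp_knob','clamp_pad'],'c.png');
E
```

```text
down 5.79 [607.9 132.6 121. ] F [ 0.3 -0.2  0.1] w 1.0
gripped 6.72 [607.2 132.2 120. ] F [-0.6 -0.4  0.4] w 0.36
lift 7.37 [606.4 133.4 148.7] F [  1.    5.1 -11.3] w 0.355
turned 10.45 [515.7 234.5 149.5] F [  7.6  -0.3 -11.2] w 0.356
low 10.7 [515.4 234.5 145.1] F [ 7.8  0.7 -9.2] w 0.359
side clamp_knob [506.8 236.1 158.3] 0.68
side clamp_knob [ 537.7 -318.6   60. ] 0.51
side clamp_pad [510.  232.2 115.5] 0.85
side clamp_pad [ 508.9 -161.5   58.9] 0.43
```

View pics/c.png

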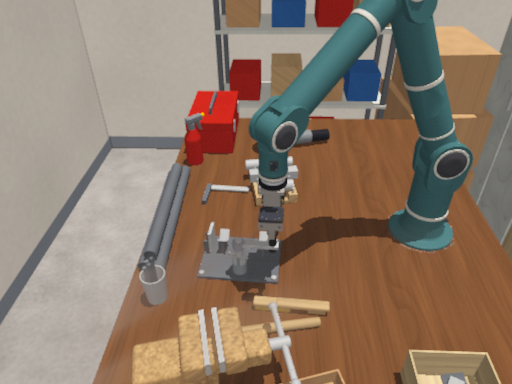

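The side view shows the bar turned along -x with the gripper still on the knob at about (270,238). Now I release it and look at the rack from close by.

Run:
```python
from h import *
grip(1.0); st('open'); 
robot.servo_line([*K(1.55),225],feed=200)
look('side',['clamp_knob','clamp_pad'])
robot.movep([470,-310,260],tool(.14-np.pi/2)); st()
im,ci,o=look('wrist',['tube','square_tube','short_tube'],'d.png')
for n in ('tube','square_tube'):
    for d in viewer.silhouettes(n,'wrist')[:1]:
        m=d['mask'].astype(np.uint8);r=cv2.minAreaRect(cv2.findNonZero(m));print(n,d['confidence'],r)
        bx=cv2.boxPoints(r);P=[back(ci,p,60)[:2] for p in bx];print(np.round(P,1),np.mean(P,0))
```

```text
open 11.82 [513.6 236.1 145.5] F [-0.1  0.1  0.5] w 0.997
side clamp_knob [509.2 233.8 162.9] 0.84
side clamp_pad [507.  236.6 109.9] 0.84
 14.5 [ 470.7 -308.8  259.9] F [ 0.3 -0.2  0.4] w 1.001
wrist tube [ 537.7 -322.9   59. ] 0.79
wrist square_tube [ 515.4 -239.6   59.5] 0.84
wrist short_tube [ 507.2 -164.5   59.7] 0.69
tube 0.91 ((268.5, 124.0), (142.0, 29.0), 90.0)
[[ 631.3 -284.4]
 [ 636.8 -323.2]
 [ 440.4 -357.1]
 [ 434.  -312.5]] [ 535.61041749 -319.310632  ]
square_tube 0.67 ((213.09815979003906, 130.55075073242188), (140.98373413085938, 33.65418243408203), 86.37850952148438)
[[ 609.2 -202.2]
 [ 618.3 -247.1]
 [ 421.8 -283.3]
 [ 410.9 -231.8]] [ 515.06167053 -241.1027507 ]
```

View pics/d.png

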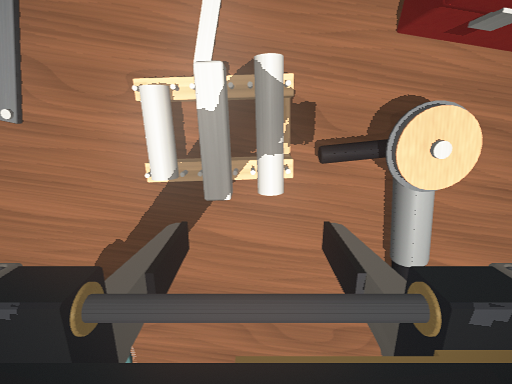

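Run:
```python
from h import *
a=.148-np.pi/2
grip(.70)
robot.movep([536,-319.5,150],tool(a)); 
robot.servo_line([536,-319.5,46],feed=100); st('down')
grip(0,40); st('grip')
robot.servo_line([536,-319.5,150],feed=80); st('up')
im,ci,o=look('wrist',['tube'],'e.png')
t=.25;ax=(np.cos(f),np.sin(f),0)
p=np.array([*F(-10,14*np.sin(t)),200-14*np.cos(t)])
q=kin.ik(p,tool(f-np.pi/2,t,ax));print(q)
for nm in('tube','short_tube','square_tube'): look('side',[nm])
```

```text
down 17.14 [ 536.6 -319.8   46.7] F [-0.2 -0.5  0.5] w 0.701
grip 18.15 [ 537.4 -320.6   48. ] F [-1.3 -0.6  8.1] w 0.002
up 19.6 [ 535.6 -319.3  149.3] F [-0.6 -0.2 -0.3] w 0.005
wrist tube [ 537.6 -320.1   62. ] 0.66
wrist tube [ 505.5 -162.7   61.1] 0.26
[ 0.13253356  0.41020717 -0.34541948  1.73419414 -0.1305672   0.96184416
 -1.74315511]
side tube [ 535.4 -323.4   61.6] 0.8
side short_tube [ 504.3 -163.5   60.4] 0.71
side short_tube [451.8 357.5  -1.7] 0.4
side square_tube [ 514.6 -241.    58.1] 0.6
```

View pics/e.png

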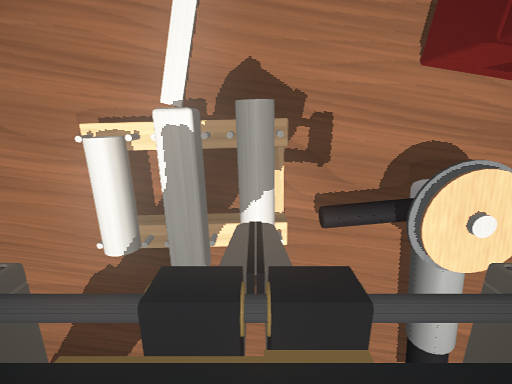

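The grip slipped off the top of the tube. The picture shows the tube still in its place, with its axis at column ≈256 and centred under the fingers. I retry deeper.

Run:
```python
from h import *
grip(.70)
robot.servo_line([537,-320,50],feed=150);st()
robot.servo_line([537,-320,36],feed=50); st('down')
grip(.38,40); st('grip')
if robot.observe()['grip_width']>.4:
    robot.servo_line([537,-320,150],feed=80); st('up')
    look('side',['tube'])
```

```text
21.85 [ 537.7 -320.3   50.8] F [ 0.  -0.7  0.4] w 0.702
down 22.28 [ 536.8 -319.9   35.7] F [-0.1  0.4 -0.1] w 0.697
grip 22.88 [ 537.1 -320.2   36.1] F [ 0.1 -0.3  0.3] w 0.386
```

Run:
```python
from h import *
grip(.30,40); st('grip')
im,ci,o=look('wrist',['tube'],'g.png')
for nm in('tube',): look('side',[nm])
```

```text
grip 23.09 [ 537.1 -320.2   36. ] F [ 1.2 -0.6 -1. ] w 0.368
wrist tube [ 536.  -322.3   61.5] 0.59
wrist tube [ 519.9 -241.1   58.4] 0.17
side tube [ 535.6 -321.2   61. ] 0.79
```

View pics/g.png

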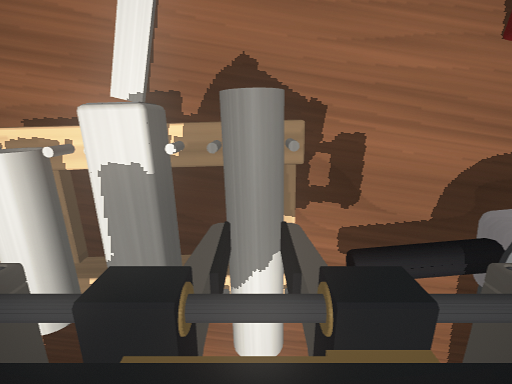

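The picture shows the fingers on both sides of the tube at columns ≈225 and 287, stalled on it. I lift with a firmer grip.

Run:
```python
from h import *
grip(0,55); st('grip')
if robot.observe()['grip_width']>.2:
    robot.servo_line([537,-320,60],feed=50); st('up')
    robot.servo_line([537,-320,150],feed=120); st('up')
    look('side',['tube'])
    look('wrist',['tube'])
```

```text
grip 23.51 [ 537.1 -320.2   36. ] F [ 1.1 -1.5 -0. ] w 0.365
up 24.14 [ 536.9 -319.9   60.1] F [-0.1  0.2 -4.6] w 0.36
up 25.04 [ 536.3 -319.7  149.1] F [-0.1  0.2 -4.8] w 0.358
side tube [ 535.  -318.7  172.7] 0.94
wrist tube [ 536.7 -321.1  173.6] 0.63
```

```bash
cat >> h.py <<'E'
t=.28;ax=(np.cos(f),np.sin(f),0)
TR=tool(f-np.pi/2,t,ax)
D=24
def TP(x,y,z): return np.array([*F(x,y+D*np.sin(t)),z-D*np.cos(t)])
E
python3 - <<'E'
from h import *
robot.movep(TP(-10,0,180),TR); st('over')
robot.servo_line(TP(-10,0,125),feed=120); st('mid')
_,_,o=look('wrist',['tube','stop_face','seat'],'k.png')
_,_,o=look('side',['tube','stop_face','seat','clamp_axis','clamp_knob'],'l.png')
for c in ('scene',): look(c,['tube','stop_face','seat'],'m.png')
print('want tube',F(-10,0),'stop',F(100,0),'seat',F(0,0))
a=cv2.imread('pics/k.png');b=cv2.imread('pics/l.png')[150:310,150:350]
cv2.imwrite('pics/n.png',np.vstack([cv2.resize(a,(400,300)),cv2.resize(b,(400,300))]))
E
```

```text
over 26.89 [598.3 137.6 156.8] F [ 0.3  0.3 -4.5] w 0.36
mid 27.5 [598.3 139.3 102.3] F [ 0.5  0.2 -4.8] w 0.359
wrist tube [601.4 132.6 126. ] 0.71
wrist stop_face [713.6 126.   78.5] 0.72
wrist seat [609.9 132.2  73.8] 0.81
side tube [596.  134.5 126.7] 0.87
side stop_face [700.8 123.8  75.7] 0.69
side seat [606.5 131.9  74.1] 0.84
side clamp_axis [611.  228.   58.4] 0.62
side clamp_knob [510.1 238.3 159.5] 0.74
scene tube [595.6 133.7 127.3] 0.73
scene stop_face [708.6 124.3  81.6] 0.73
scene seat [608.1 136.4  74.4] 0.87
want tube [597.31921384 132.81960286] stop [707.10786156 126.00397137] seat [607.3 132.2]
```

View pics/n.png

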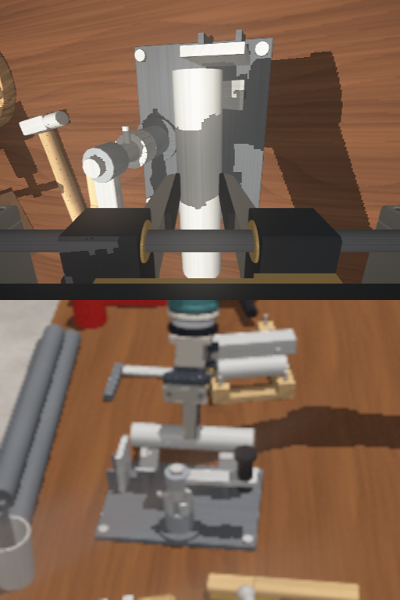

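The tube hangs above and parallel to the seats, with its end just short of the stop plate. All estimates agree within a few mm. Now a guarded lowering and slide.

Run:
```python
from h import *
def force(): 
    robot.hold(.08); return robot.observe()['contact_force']
robot.servo_line(TP(-10,0,82),feed=80); st('82'); f0=force()
for z in (80,78.5,77,76,75,74.2):
    robot.servo_line(TP(-10,0,z),feed=30); d=force()-f0; print(z,d.round(1))
    if d[2]>4: break
print('final z',z)
e=np.array([np.cos(f),np.sin(f),0]); f1=force()
for x in np.arange(-7,14,2.):
    robot.servo_line(TP(x,0,z),feed=40); d=force()-f1; print(x,d.round(1),(e@d).round(1))
    if e@d<-8: break
st('slid')
look('side',['tube']);look('scene',['tube'])
print('want',F(5,0))
```

```text
82 28.88 [597.9 139.6  58.8] F [ 0.1  0.1 -4.4] w 0.358
80 [0.4 0.1 0. ]
78.5 [ 0.5  0.5 -0.7]
77 [ 0.6  0.7 -1.3]
76 [-2.8 -1.6  8. ]
final z 76
-7.0 [-0.6 -0.8 -0.6] -0.6
-5.0 [-4.9 -1.6  2.3] -4.8
-3.0 [-6.6 -2.   3.5] -6.5
-1.0 [-8.4 -1.7  3.8] -8.3
slid 31.72 [602.4 137.8  52.2] F [-12.3  -5.3   9.5] w 0.36
side tube [601.7 131.1  74.8] 0.7
scene tube [596.9 133.9  75.2] 0.77
scene tube [ 5.205e+02 -2.396e+02  5.000e-01] 0.38
want [612.29039308 131.89019857]
```

Run:
```python
from h import *
e=np.array([np.cos(f),np.sin(f),0])
for x in np.arange(-1,22,2.):
    robot.servo_line(TP(x,0,76.7),feed=40); robot.hold(.08); s=robot.observe()
    u=RF.T@(s['tcp_pos'][:2]-O); print(x,s['contact_force'].round(1),'tcp fx',u.round(1),s['tcp_pos'][2].round(1))
    if e@s['contact_force']<-16: break
st('slid')
look('side',['tube']);look('scene',['tube'])
look('wrist',['tube'],'s.png')
```

```text
-1.0 [-4.2 -3.7 -0.5] tcp fx [-2.   5.7] 52.8
1.0 [-3.6 -3.7 -2.4] tcp fx [0.5 5.8] 52.9
3.0 [-1.6 -3.1 -3.7] tcp fx [3.2 6.1] 53.3
5.0 [-2.6 -2.8 -3.5] tcp fx [5.2 6.5] 53.5
7.0 [-3.6 -3.5 -1.3] tcp fx [6.1 6.5] 53.5
9.0 [-9.5 -5.9  4. ] tcp fx [6.  6.5] 53.5
11.0 [-14.5  -6.8   8.9] tcp fx [6.  6.5] 53.4
13.0 [-19.8  -6.9  11.8] tcp fx [6.  6.5] 53.3
slid 34.58 [613.7 138.3  53.3] F [-19.8  -6.9  11.8] w 0.36
side tube [612.1 131.6  74.4] 0.68
side tube [ 773.7 -174.     3. ] 0.56
scene tube [610.  134.9  76.1] 0.58
scene tube [709.  124.8  78.9] 0.24
wrist tube [612.2 130.   76.8] 0.79
```

View pics/s.png

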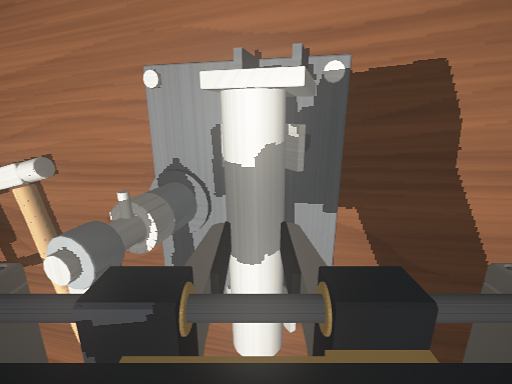

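The picture shows the tube's far end flat against the stop plate, around (252,90), and the arm stalled there. Next: relax, release, check, then fetch the bar.

Run:
```python
from h import *
robot.servo_line(TP(7.5,0,75.8),feed=40); st('relax')
grip(.7); st('rel')
u=TP(7.5,0,76)
q=R.from_rotvec(TR).as_matrix()[:,0]
robot.servo_line(u-q*60,feed=120); robot.servo_line(u-q*140,feed=250)
for c in('side','scene','wrist'): look(c,['tube'])
look('side',['clamp_knob','clamp_pad'])
print('want',F(5,0))
robot.movep([*K(1.55),230],tool(f-1.55)); st('above knob')
look('wrist',['tube','clamp_knob','stop_face'],'u.png')
```

```text
relax 35.17 [613.7 138.3  53.4] F [-7.5 -6.2  5.7] w 0.365
rel 35.79 [615.4 138.6  52.8] F [0.2 0.8 0.1] w 0.704
side tube [614.8 132.   76.6] 0.89
scene tube [611.1 130.5  75.3] 0.82
scene tube [ 517.9 -245.    60.4] 0.34
wrist tube [614.4 126.   74.6] 0.59
side clamp_knob [507.7 235.  162.7] 0.71
side clamp_pad [503.2 234.2 111.8] 0.78
side clamp_pad [452.6 358.9   1.3] 0.25
want [612.29039308 131.89019857]
above knob 38.12 [514.  235.2 229.9] F [-0.4 -1.3 -0.9] w 0.699
wrist tube [616.2 129.4  75.8] 0.69
wrist tube [512.9 238.8 159.3] 0.54
wrist clamp_knob [514.3 237.2 158.6] 0.6
wrist stop_face [713.1 127.   76.8] 0.82
```

View pics/u.png

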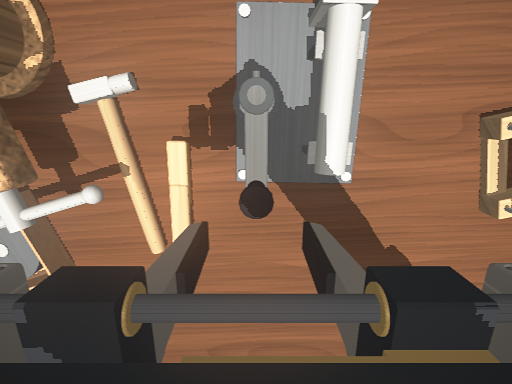

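Tube is in both seats against the stop, and the knob is at (256,200) where expected. I swing the bar back.

Run:
```python
from h import *
robot.servo_line([*K(1.55),145.5],feed=120); st('down')
grip(0,30); st('grip')
robot.servo_line([*K(1.55),150],feed=60); st('lift')
for th in np.linspace(1.55,0,11)[1:]:
    robot.servo_line([*K(th),150],feed=120,rotation=tool(f-th))
robot.hold(.2); st('turned')
for z in (146,142,138,134,130,127):
    robot.servo_line([*K(0),z],feed=60); robot.hold(.05); st(z)
    if robot.observe()['contact_force'][2]>8: break
look('side',['clamp_pad','tube','clamp_knob'])
```

```text
down 39.17 [514.1 236.4 146.1] F [ 0.4 -0.4 -0.3] w 0.701
grip 39.76 [513.5 235.8 145.7] F [-1.2 -1.7  1.9] w 0.358
lift 40.01 [514.9 235.4 149. ] F [  6.    0.9 -10.9] w 0.354
turned 43.29 [606.2 132.7 149.8] F [ -0.4   4.4 -12.8] w 0.358
146 43.59 [606.7 132.6 145.8] F [ -1.6   5.3 -11. ] w 0.353
142 43.89 [607.  132.5 141.7] F [ -1.5   4.6 -10.5] w 0.357
138 44.19 [607.1 132.4 137.7] F [ -2.2   5.1 -10.7] w 0.357
134 44.49 [607.2 132.4 133.8] F [ -2.4   5.5 -10.6] w 0.356
130 44.79 [607.3 132.3 129.8] F [ -1.1   4.3 -10.7] w 0.356
127 45.09 [607.7 132.6 129.5] F [-6.4  2.2  4.7] w 0.354
side clamp_pad [601.7 127.5  95.2] 0.94
side clamp_pad [604.9 132.1  71.8] 0.27
side tube [609.9 133.2  76.9] 0.89
side clamp_knob [603.1 134.7 140.4] 0.89
```

The pin is in the slot and the pad touches down. I release, withdraw and verify.

Run:
```python
from h import *
robot.servo_line([*K(0),129.5],feed=40); grip(.8); st('open')
robot.servo_line([*K(0),200],feed=120); 
robot.movep([*F(-60,-20),330],tool(f)); robot.hold(.3); st()
a,_,_=look('side',['clamp_pad','tube','clamp_knob','short_tube','square_tube'])
look('scene',['clamp_pad','tube','clamp_knob'])
b,_,_=look('wrist',['clamp_pad','tube','clamp_knob'])
b=b[60:210,170:370];a=a[190:290,180:310]
im=np.vstack([cv2.resize(a,(520,300),interpolation=2),cv2.resize(b,(520,300),interpolation=2)]);cv2.imwrite('pics/v.png',im[:,:,::-1])
```

```text
open 46.28 [607.4 132.2 129.5] F [ 0.6 -0.4 -0.6] w 0.8
 47.96 [546.  115.9 328.4] F [ 0.2 -0.3 -0.7] w 0.803
side clamp_pad [601.  135.4  92.7] 0.66
side tube [610.7 132.7  74.9] 0.98
side clamp_knob [605.3 131.2 141.2] 0.67
side short_tube [ 506.2 -162.8   60.7] 0.84
side square_tube [ 512.  -241.3   59. ] 0.59
scene clamp_pad [607.1 127.5  91.7] 0.8
scene tube [609.5 130.9  76.7] 0.59
scene clamp_knob [604.9 129.9 133. ] 0.82
wrist clamp_pad [608.6 131.   90.4] 0.92
wrist tube [615.1 128.7  76.4] 0.58
wrist clamp_knob [608.3 134.6 141.7] 0.92
```

View pics/v.png

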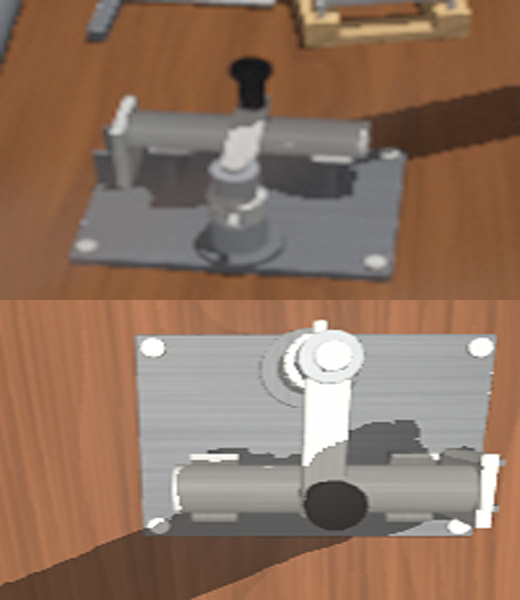

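The views show the tube in both seats against the stop, with the bar square across it and down.

```bash
python3 -c "
from h import *
robot.job_done(); st('done')"
```

```text
the job is handed in; nothing more can be done
the job is handed in; nothing more can be done
```

The long round tube is clamped in the fixture and the job is handed in, about 48 s into the 72 s limit; no verdict is reported.

**What I did:** I lifted the clamp bar about 30 mm and turned it aside to about 1.55 rad. I took the tube from the rack and lowered it into the V seats under force checks. I slid it along until the arm stalled against the stop (about 20 N). Then I swung the bar back, let it down under control until the pad met the tube, released it and withdrew.

**Last checks:**
- **Tube:** its measured middle was x 610–615, y 129–133, z 75–77 mm, against a target of (612, 132, 75). The last picture shows it in both seats, end against the stop.
- **Bar:** the bar is straight across the tube. It met the tube at a lift of about 7–9 mm going by the arm's height, and the pad was seen at 90–93 mm with the tube's top at 95 mm.
- **Gripper:** it is clear of everything, with no contact force.

**What failed or disagreed:**
- **First grasp:** it was too shallow, and the fingers slid off the top of the tube without shifting it. A grip 10 mm deeper held.
- **Grip reading:** it showed about 33 mm on the 40 mm tube, so I trusted the stalled fingers and the lifted weight instead.
- **Tube x position:** the camera estimates scatter by about 5 mm, which is wider than the 3 mm stop tolerance. That the tube is within 3 mm of the stop rests on the stall against it and the pictures.
- **Other stock and tools:** the last estimates put the short and square tubes within about 5 mm of where they started. I did not measure the hammer, brush, try square or grinder afterwards; the arm never came near them at low height, apart from the gripper passing beside the grinder at the rack.

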